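Stand a carton on the feed gauge and draw it out to the mark

ROBOT

A 6-joint arm with a two-finger parallel gripper is mounted at the origin on a cart in front of the work surface, level with it; the furniture and walls round the work are solid. World frame = base frame: x ahead of the robot, y to its left, z up, the work surface at z = 0. Lengths are in mm, angles in rad, forces in N, time in s.
With the tool pointing down it reaches from about 300 to 775 mm from the base axis. Payload 14.6 kg.
Tool frame: the origin (TCP) lies at the very end of the fingers, on their centre line; the grasp point (between the pads) lies 19 mm behind it; z points along the fingers, y is the line along which they close (so a half turn about z gives the same grasp; the last joint's range is limited). The gripper opens to 94 mm and grips with 3 to 60 N. Pads are 16 mm wide; open, the fingers measure 119 mm over their backs; the gripper's body (75 mm by 177 mm) begins 78 mm behind the grasp point.
Start: joints at [1.051, 0.3, 1.521, -0, 1.321, -0.067], TCP at [240.613, 494.565, 205.446] pointing down, gripper open.
Joint ranges: [-3.03, 3.03], [-0.79, 2.21], [0.23, 2.52], [-1.04, 4.18], [0, 3.07], [-2.55, 2.55]. Speed limits (rad/s): [2.22, 2.22, 2.57, 3.14, 3.14, 3.14].

INTERFACE

Orientations are given as [roll, pitch, yaw] about the fixed x, y, z axes, in that order (R = Rz(yaw) Ry(pitch) Rx(roll)).
In Python, from cell import manip, eyes, ticket gives the robot as it stands. The module is installed in compiled form; this text tells all that it offers.
- The arm moves only by the tool arm_command, never from a script. Its argument "plan" is a list of rows, each a list of 5 numbers: the opening, from -1 (shut) to 1 (fully open), then the shift along the tool's x, y, z in m, then the turn about the tool's z in rad. In form: [[jaw, dx, dy, dz, roll], ...]. A call has 1 to 20 rows; each row shifts and turns the commanded pose from where the row before left it, along the tool's axes as they then stand; what a row does not reach is not made up. A row lasts 1/8 s, in which the tool goes at most 62.5 mm and 10.7 degrees, less where a joint would pass 70% of its speed; a pose out of reach is approached as far as the arm can. A call is refused whole if a number of a shift passes 0.0625 or a number of a turn 0.188, either way. A call with a gripper value outside its range is refused whole. The fingers move at their own pace and stop on an object; "newtons" is the grip in N (left out, the last holds). Time passes only in rows, so rows that do not move let the fingers close. It gives the time, the measured TCP pose, the force, the opening and the grip force at its end, in the units of the state.
- manip.read_state(): the state, without advancing time (a new reading comes with each control period).
- eyes.camera(name): name is "scene" or "top" or "wrist"; returns a dict with "img" (384x512x3 uint8, blue, green, red), "z_map" (384x512 float32, mm along the optical axis (not along the pixel's ray), 0 where there is no reading), "fx", "fy", "cx", "cy" (pixels), "dist" ([k1, k2, p1, p2, k3] as OpenCV has them; the pictures are not rectified), "eye" and "orientation" of the camera in the world. Camera axes: x right, y down, z forward; pixel columns grow to the right and rows downward; lengths in mm; the calibration is good to about 2 mm. A picture is of the moment at which its call begins.
- ticket.sign_off(): hands the job in; it is judged then, once.
The state is a dict: "clock": time; "joints": joint angles; "qd": joint speeds; "effort": joint torques, N m; "eef_pos": TCP position; "eef_rot": TCP orientation; "wrist_force": force on the tool from outside, world axes, zero at the start; "moment": the same for the moment, N m; "finger_gap": finger opening in mm; "finger_force": force on a finger pad.
Only numpy, scipy, OpenCV 4.12 (cv2) and the standard library are available. Lean on these libraries where they do the work, as an engineer would, in place of code of your own. Each camera call takes 0.05 s, during which the arm holds its last target. There are 200 camera calls.

TASK

Take the small white carton off the sloping rest and stand it upright on its small end on the feed gauge's track, close in front of the upright push plate with a broad face towards the plate, and let go of it. Then pull the gauge's sprung slide by its grey tab, so that the plate pushes the carton towards the robot, until the slide's pointer is right over the little marker on the rule, and hold it there for a moment. Ease the slide fully home under control (do not let it snap back), leaving the carton standing with its back on the marked line; do not shift the marker or disturb the other things.

Things in the scene. Friction and masses are not known exactly. Their poses are not given: they have to be found in the camera images.
- gauge: fixed spring-return feed gauge, aluminium base 325 mm long (x) x 130 wide (y) x 10 thick. Origin: on the table, on the track's centre line, under the push plate's front plane when the slide is home. +z up; -x (towards the robot at yaw 0) is the pulling direction. Behind the plate (+x) is a spring tube, to z = 51 mm, x = 152 mm
- track (a point): middle of the flat track that the carton stands and slides on, gauge x = -85 mm, z = 10 mm. The track runs from gauge x = -170 mm to the plate, 79 mm wide between two low steel rails (outer faces y = +-44.5 mm, top z = 16 mm). Beside it, along y = -64 mm, x = -160 to -10 mm, lies a white rule with ticks every 10 mm, top z = 14 mm
- slide (a joint): how far the sprung slide is pulled out along the gauge's -x, m: 0 home, stop at 0.12. Pull force 4 N at home plus 0.5 N per 10 mm; let go, it flies back home. It carries the steel push plate (70 mm wide, z = 12 to 74 mm, 8 mm thick, front face at gauge x = -joint), the pointer and, on a cross arm to the -y side (z = 39 to 53 mm), the grey pull tab
- tab (a point): middle of the top edge of the rear (+x) face of the upright grey pull tab, z = 78 mm, gauge x = 10 mm when home. Tab: gauge y = -146 to -90 mm, 10 mm thick in x, z = 14 to 78 mm. The space behind it (+x) is free: closed fingers can go down behind it and pull it. Axes as the gauge's
- pointer (a point): lower tip of the slide's thin dark pointer, which hangs from the cross arm over the rule, in the plane of the push plate's front face (gauge y = -64 mm, z = 27 mm)
- index (a joint): the pull length, m, at which the marker is set: the slide is on the mark when joint slide equals this. The marker is stiff on the rule (about 15 N) and must not be moved
- index_mark (a point): centre of the marker on the rule: a dark steel saddle 16 x 26 mm with a thin cross fin, top z = 27 mm, gauge y = -64 mm. Axes as the gauge's. The fin is the marked line across the gauge
- rest: fixed sloping rest: base 110 x 80 x 8 mm, with a steel board 34 mm wide sloping at 45 degrees up towards its +x (away from the robot at yaw 0), with a lip at the low end. Origin on the table under the slope's foot, z up
- carton: white carton 50 (own x) x 85 (own y) x 38 mm (own z), about 80 g. Origin: centre of a broad 50 x 85 face, which at the start lies on the sloping board; own +y points 45 degrees up the slope, own x is level along the rest's -y. It overhangs the board 8 mm on both sides: take it from straight above across its 50 mm width. Standing: own y upright, own z along the gauge's x
- carton_mid (a point): centre of the carton: at the start its highest corner is 43 mm above this; 42.5 mm above the track when it stands; 19 mm in front (-x) of the push plate when it touches it. Axes as the carton's
- tape_roll: bystander: roll of brown tape lying flat, about 120 mm across, 48 high; origin under its middle
- screwdriver: bystander: orange screwdriver, 195 mm long, lying; origin under its middle
- calculator: bystander: pocket calculator, 115 x 68 x 13 mm, lying; origin under its middle
- gadget_pack: bystander: yellow and white retail pack, 45 x 120 x 100 mm high, standing; origin under its middle
There are look-alikes about, which are no part of the job. What is shaped like the carton but pink is not meant.

How it is judged (in metres and radians):
On the way, in this order (a step that is already met when the one before it is completed fails the run):
1. the carton stands upright on the track on its small end, square to the plate, its back at least 10 mm short of the marked line, the slide home, the fingers off the carton (angle between the y axis of carton and the z axis of gauge, either way round below 0.08 rad and angle between the z axis of carton and the x axis of gauge, either way round below 0.15 rad and z of carton_mid in the frame of gauge between 0.0485 and 0.0565 m and y of carton_mid in the frame of gauge between -0.025 and 0.025 m and x of carton_mid in the frame of gauge below -0.015 m and value of joint slide below 0.005 m and x of carton_mid in the frame of index_mark above -0.009 m and contact force between the fingers and carton below 0.05 N), for 0.2 s.
2. the slide is held with its pointer within 6 mm of the marker, the carton upright against the plate on the marked line (within 6 mm), the fingers off the carton (angle between the y axis of carton and the z axis of gauge, either way round below 0.08 rad and angle between the z axis of carton and the x axis of gauge, either way round below 0.15 rad and z of carton_mid in the frame of gauge between 0.0485 and 0.0565 m and x of carton_mid in the frame of index_mark between -0.025 and -0.013 m and x of pointer in the frame of index_mark between -0.006 and 0.006 m and contact force between the fingers and carton below 0.05 N), for 0.4 s.
At the end, for the whole second after the job is handed in: The slide is home (within 4 mm) and the carton stands at rest, upright on the track on its small end (within 0.08 rad, square to the gauge within 0.15 rad), its back on the marked line within 6 mm (its centre 19 mm in front of the marker's fin) (angle between the y axis of carton and the z axis of gauge, either way round below 0.08 rad and angle between the z axis of carton and the x axis of gauge, either way round below 0.15 rad and z of carton_mid in the frame of gauge between 0.0485 and 0.0565 m and x of carton_mid in the frame of index_mark between -0.025 and -0.013 m and value of joint slide below 0.004 m and linear speed of carton below 0.02 m/s); the robot touches nothing.
It fails at once if the slide snaps back faster than 0.4 m/s (velocity of joint slide below -0.4 m/s).
It fails at once if the marker is shifted by more than 4 mm (distance of index_mark from where it was at the start of the episode above 0.004 m).
It fails at once if the tape roll, screwdriver, calculator or retail pack is moved by more than 20 mm (distance of any of tape_roll, screwdriver, calculator, gadget_pack from where it was at the start of the episode above 0.02 m).
It also fails if it takes over 58 s, if anything falls off the work surface, if the arm or the gripper's body presses on something with over 40 N, if the wrist force passes 120 N, or if a joint passes its speed limit or range.

## Working session

There is one attempt and no reset: what is moved stays moved. The work goes in short steps, Python scripts to look and compute and a tool call to move; the robot and the scene stay as the last step left them, time stands still between calls to the robot, and variables do not carry over. Pictures are saved under pics/ and viewed, at most 10 in all, crops included, and the job is handed in when it is done.

Besides the shell and the picture viewer there is one more tool, called after "Request:" as name(argument=value, ...), one argument or row to a line, values as JSON. arm_command: Moves the arm, as the interface text tells. Its arguments: {"type":"object","properties":{"plan":{"type":"array"},"newtons":{"type":"number"}},"required":["plan"]}

```bash
mkdir -p pics; cat > h.py <<'E'
import numpy as np, cv2
from scipy.spatial.transform import Rotation as R
from cell import manip, eyes, ticket
def cam(n):
    c=eyes.camera(n); o=np.array(c["orientation"],float)
    c["R"]=R.from_euler('xyz',o).as_matrix() if o.size==3 else (R.from_quat(o).as_matrix() if o.size==4 else o)
    c["K"]=np.array([[c["fx"],0,c["cx"]],[0,c["fy"],c["cy"]],[0,0,1.]]); return c
def rays(c,px):
    p=cv2.undistortPoints(np.array(px,float).reshape(-1,1,2),c["K"],np.array(c["dist"],float)).reshape(-1,2)
    return np.c_[p,np.ones(len(p))]
def plane(c,px,z):
    d=rays(c,px)@c["R"].T; e=np.array(c["eye"]); return e+d*((z-e[2])/d[:,2])[:,None]
def cloud(c):
    v,u=np.mgrid[:384,:512]; r=rays(c,np.c_[u.ravel(),v.ravel()])
    return ((r*c["z_map"].reshape(-1,1))@c["R"].T+np.array(c["eye"])).reshape(384,512,3)
E
python3 - <<'E'
from h import *
for n in("scene","top"):
    c=cam(n); cv2.imwrite(f"pics/{n}0.png",c["img"]); np.savez(f"{n}0.npz",**{k:np.array(v) for k,v in c.items()}); print(n,c["eye"],c["orientation"],c["fx"],c["dist"])
    P=cloud(c); print(P[300,256],P[200,256])
print(manip.read_state())
E
```

```text
scene [-612.49541919 1096.51873077  738.26583258] [-1.95519838 -0.01021204 -2.31883752] 428.2944746556587 [-0.12340889  0.          0.          0.          0.        ]
[ 421.19526824  130.04864185 -320.31073849] [456.84969064 102.24611015  99.49778431]
top [ 354.27004432   17.76141725 1124.19532099] [-2.95465404 -0.01310887 -1.54638353] 347.18078172070875 [-0.0384658  0.         0.         0.         0.       ]
[ 110.34537774  -48.60691279 -738.10988004] [521.47111246 -15.60553391   3.15508574]
{'clock': 0.1, 'joints': array([ 1.05138979e+00,  3.00399661e-01,  1.52149454e+00, -2.78143798e-05,
        1.32065686e+00, -6.66097558e-02]), 'qd': array([ 0.00161068, -0.00158623, -0.00015405,  0.00073065, -0.00063408,
       -0.00095564]), 'effort': array([ 1.23440201e-03, -5.32642579e+01, -3.53288269e+01,  7.10172113e-02,
        2.34550936e-02, -3.87439832e-05]), 'eef_pos': array([240.52254902, 494.38148049, 204.96211383]), 'eef_rot': array([-3.14063457e+00, -3.69099527e-05,  2.68880276e+00]), 'wrist_force': array([-0.9430664 , -0.89758588,  1.24087637]), 'moment': array([-0.05753308,  0.02769807,  0.01324475]), 'finger_force': 0.0, 'finger_gap': 93.93353658120739}
```

View pics/top0.png

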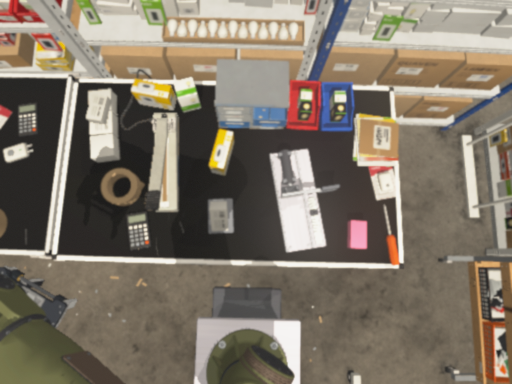

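View pics/scene0.png

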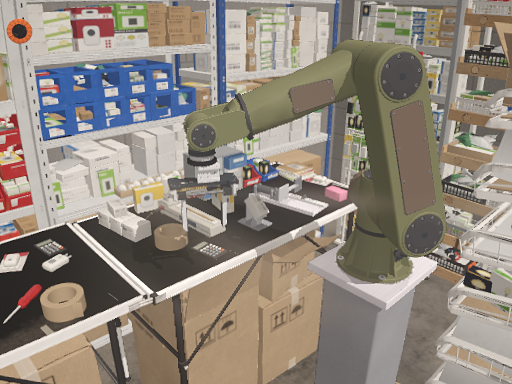

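The top view shows the gauge around (300,200) with its tab near (328,188), the rest and carton near (221,215), the pink look-alike at (358,234) and the screwdriver at (390,235). The scene view shows the rest near (258,210). I'll zoom in on these.

```bash
python3 - <<'E'
from h import *
a=cv2.imread("pics/top0.png")[140:260,195:345]; a=cv2.resize(a,None,fx=4,fy=4,interpolation=cv2.INTER_CUBIC)
cv2.imwrite("pics/crop0.png",a)
b=cv2.imread("pics/scene0.png")[150:250,190:360]; b=cv2.resize(b,None,fx=4,fy=4,interpolation=cv2.INTER_CUBIC)
cv2.imwrite("pics/crop1.png",b)
c=dict(np.load("top0.npz")); P=cloud(c)
np.set_printoptions(linewidth=250,suppress=True)
print(P[194:238:3,204:240:3,2].round())
print(P[146:252:4,266:344:4,2].round())
E
```

```text
[[  -0.    2.    2.   -2.    0.    4.   -2.   -3.   -0.   -1.   -1. 1124.]
 [  -1.    1.   -1.    5.    8.    0.   -1.    1.    0.    2.   -0.    0.]
 [   2.    1.    7.   93.   92.   95.   93.    6.    6.   12.    1.    1.]
 [  -2.    1.   10.   95.  100.   95.   96.   97.    6.    8.   -2.   -1.]
 [   1.    2.  108.  107.  107.  107.  104.  108.    8.    7.    2.    1.]
 [  -2.   -1.  114.  119.  119.  117.  117.  118.    6.   12.   -0.   -0.]
 [   1.    4.  111.  109.  111.  111.  108.  106.    7.    7.    0.   -4.]
 [  -3.    4.   99.  100.  100.  106.  104.   99.    7.    6.    1.    5.]
 [  -1.   -1.   11.   91.   93.   92.   96.   94.   10.   10.   -0.    0.]
 [   2.    3.    6.   88.   84.   86.   82.   85.   48.    7.    0.    6.]
 [  -4.   -0.    6.   77.   80.   77.   77.   75.   53.    6.    4.   -2.]
 [  -1.   -2.    9.   69.   69.   68.   68.   68.   58.    7.    4.    1.]
 [   2.   -0.    7.   64.   59.   60.   63.   57.   58.    5.    5.    1.]
 [   1.    4.    8.   11.    6.    2.   -1.    1.   -7.   -2.   -2.    3.]
 [  -0.    1.   -1.    1.   -1.    0.   -2.   -1. 
[... 2647 characters left out ...]
  12.   13.   11.   15.    9.   18.   17.   14.    8.    1.   -0.   -2.   -2.   -1.]
 [  -1.    0.   -1.   -2.   -1.    8.   12.    6.   13.   10.    8.   11.   13.   19.   10.    3.    1.    2.    1.    1.]
 [   1.    1.    1.    2.   -4.    9.    7.    9.   11.   11.    8.   18.    9.   15.   12.   -0.   -2.   -2.   -1.    0.]
 [  -3.   -1.    2.    2.    0.    8.   10.    9.   11.   13.    8.    9.   12.   13.   13.    1.    1.   -1.   -3.    3.]
 [   1.   -3.    0.   -3.   -1.   16.   12.    8.   10.    7.    8.   10. 1124.    7.   10.   -3.    1.   -2.   -3.    2.]
 [  -0.   -1.   -1.   -5.    2.   16.    8.    9.   10.    1.   -2.   -1.   -1.   -1.   -2.    3.    3.   -0.   -0.   -0.]]
```

View pics/crop0.png

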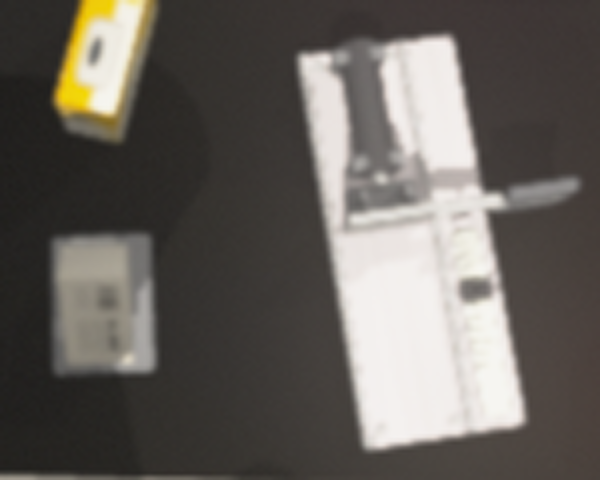

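View pics/crop1.png

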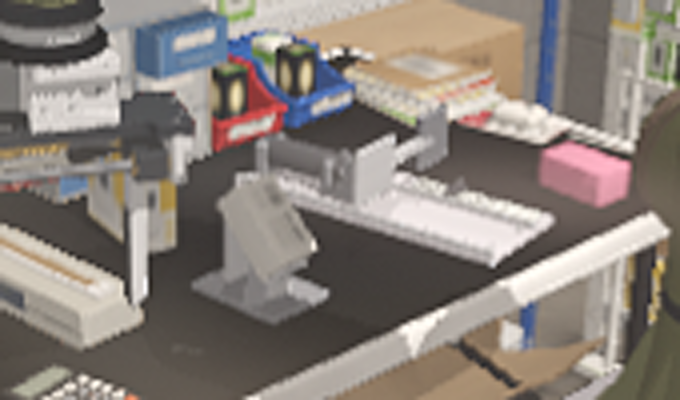

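The crops show the carton lying on the rest, centred near crop0 (92,305), with its slope rising away from the robot. On the gauge, the push plate's top is near (390,215), the tab near (545,190) and the marker at (476,289).

```bash
python3 - <<'E'
from h import *
np.set_printoptions(suppress=True,precision=1)
c=dict(np.load("top0.npz")); P=cloud(c); img=c["img"]
# gauge base
m=np.zeros((384,512),np.uint8); s=P[...,2]
g=((img.min(2)>150)).astype(np.uint8); g[:, :262]=0; g[:, 345:]=0; g[:143]=0; g[256:]=0
cn=max(cv2.findContours(g,0,2)[0],key=cv2.contourArea)
W=plane(c,cn.reshape(-1,2),10)[:,:2].astype(np.float32)
r=cv2.minAreaRect(W); print("base rect",r, cv2.boxPoints(r))
def sel(name,u0,u1,v0,v1,z0,z1):
    q=P[v0:v1,u0:u1].reshape(-1,3); q=q[(q[:,2]>z0)&(q[:,2]<z1)]
    rr=cv2.minAreaRect(q[:,:2].astype(np.float32)); print(name,len(q),q.mean(0),np.median(q,0),q.min(0),q.max(0),rr)
sel("plate",278,305,188,200,66,80); sel("tab",318,345,180,196,68,84); 
sel("carton",204,233,194,236,55,125)
q=P[194:236,204:233].reshape(-1,3); q=q[q[:,2]>50]; 
sel("restbase",204,240,190,240,4,15)
# marker
k=(img.max(2)<110).astype(np.uint8); k[:, :306]=0;k[:,322:]=0;k[:205]=0;k[220:]=0
v,u=np.nonzero(k); print("marker px",len(u),u.mean(),v.mean(),plane(c,[[u.mean(),v.mean()]],20))
for x in range(196,238,2): print(x,[ (round(P[x,a,0]),round(P[x,a,2])) for a in (216,220)],end=' ')
E
```

```text
base rect ((529.9523315429688, -156.31549072265625), (326.16497802734375, 145.2515869140625), 10.073417663574219) [[ 356.7 -113.3]
 [ 382.1 -256.3]
 [ 703.2 -199.3]
 [ 677.8  -56.3]]
plate 61 [ 535.  -126.7   73.5] [ 535.5 -126.8   74. ] [ 526.1 -159.    66.2] [542.8 -93.6  77.1] ((534.9651489257812, -126.01583099365234), (7.937657356262207, 65.8049087524414), 10.747127532958984)
tab 61 [ 556.7 -240.7   77.1] [ 556.6 -240.3   77.3] [ 549.9 -268.1   70.4] [ 564.  -214.3   81. ] ((557.525390625, -240.88844299316406), (10.21977710723877, 54.489013671875), 9.361398696899414)
carton 529 [459.3  96.6  92.1] [459.1  96.5  93.7] [414.2  69.6  55.5] [508.8 123.8 120.5] ((461.8349304199219, 97.31021118164062), (92.70823669433594, 50.67265701293945), 3.5643107891082764)
restbase 324 [464.9  89.    7.7] [461.5  73.8   7.6] [391.2  37.2   4. ] [552.  155.   13.7] ((472.7508544921875, 95.28892517089844), (157.96823120117188, 112.52513885498047), 2.7119340896606445)
marker px 13 320.6923076923077 208.23076923076923 [[ 497.7 -223.6   20. ]]
196 [(532, -1), (532, 1)] 198 [(525, 1), (525, 2)] 200 [(505, 92), (505, 91)] 202 [(499, 92), (499, 93)] 204 [(492, 97), (492, 100)] 206 [(485, 107), (485, 106)] 208 [(478, 113), (478, 115)] 210 [(472, 115), (473, 115)] 212 [(467, 111), (467, 110)] 214 [(462, 104), (462, 105)] 216 [(456, 102), (457, 97)] 218 [(451, 93), (451, 92)] 220 [(445, 91), (446, 88)] 222 [(440, 81), (440, 83)] 224 [(434, 80), (435, 78)] 226 [(429, 72), (429, 73)] 228 [(423, 63), (423, 67)] 230 [(417, 59), (418, 60)] 232 [(414, 6), (415, 6)] 234 [(408, 2), (409, 1)] 236 [(402, -1), (402, 1)]
```

Request:
arm_command(
  plan=[
    [1,0,0,0,-0.17],
    [1,0,0,0,-0.17],
    [1,0,0,0,-0.168],
    [1,-0.0216,-0.041,0,0],
    [1,-0.0216,-0.041,0,0],
    [1,-0.0216,-0.041,0,0],
    [1,-0.0216,-0.041,0,0],
    [1,-0.0216,-0.041,0,0],
    [1,-0.0216,-0.041,0,0],
    [1,-0.0216,-0.041,0,0],
    [1,-0.0216,-0.041,0,0],
    [1,-0.0216,-0.041,0,0],
    [1,-0.0216,-0.041,0,0],
    [1,0,0,0,0],
    [1,0,0,0,0],
  ],
)

```text
clock: 1.98
eef_pos: [478.6, 97.4, 205.2]
eef_rot: [3.141, -0.001, -3.087]
wrist_force: [-0.6, -0.1, -1.5]
finger_gap: 93.9
finger_force: 0.0
```

```bash
python3 - <<'E'
from h import *
np.set_printoptions(suppress=True,precision=3)
s=manip.read_state(); print(s["eef_pos"],s["eef_rot"],s["clock"])
c=cam("wrist"); cv2.imwrite("pics/w1.png",c["img"]); P=cloud(c); print(c["eye"])
q=P[(P[...,2]>50)&(P[...,2]<130)&(abs(P[...,0]-460)<60)&(abs(P[...,1]-97)<45)]
print(len(q),np.percentile(q,[0.5,99.5],axis=0)); r=cv2.minAreaRect(q[:,:2].astype(np.float32)); print(r)
t=q[q[:,2].argsort()[-80:]]; print("ridge",t.mean(0))
for y in(80,97,112):
  a=q[abs(q[:,1]-y)<3]; print(y,a[:,0].min(),a[:,0].max(),a[a[:,2]>a[:,2].max()-3].mean(0))
for x in(435,450,480):
  a=q[abs(q[:,0]-x)<3]; print(x,np.percentile(a[:,1],[1,99]))
E
```

```text
[478.569  97.363 205.177] [ 3.141 -0.001 -3.087] 1.975
[411.929  94.457 384.134]
4227 [[416.872  71.91   57.637]
 [507.911 123.617 116.709]]
((462.792724609375, 98.4126968383789), (92.27452850341797, 50.677085876464844), 3.8539812564849854)
ridge [475.768  98.814 116.5  ]
80 417.7677633880249 502.8260909942053 [477.25   80.283 115.845]
97 416.86506398304545 508.8415432909155 [475.907  97.262 115.776]
112 415.9857180786716 507.86592055471215 [474.618 111.889 115.342]
435 [ 72.114 121.005]
450 [ 72.723 121.923]
480 [ 74.865 123.417]
```

View pics/w1.png

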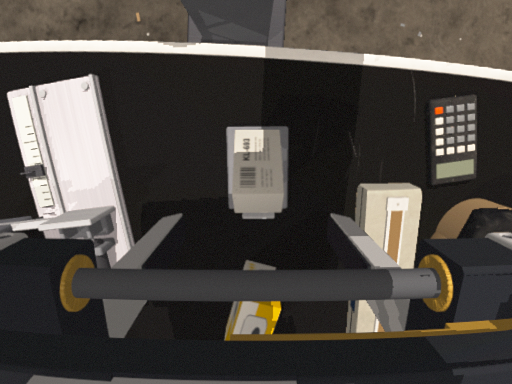

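The wrist view shows the carton centred at (257,170) between the open fingers, and the gauge at left with the marker at (35,171). I'll descend near the carton's upper end, so that it can swing upright when it hangs.

Request:
arm_command(
  newtons=5,
  plan=[
    [1,0.0005,0.002,0,-0.012],
    [1,0,0,0.033,0],
    [1,0,0,0.033,0],
    [1,0,0,0.033,0],
    [1,0,0,0.025,0],
    [1,0,0,0.0097,0],
    [-1,0,0,0,0],
    [-1,0,0,0,0],
    [-1,0,0,0,0],
    [-1,0,0,0,0],
    [-1,0,0,0,0],
    [-1,0,0,0,0],
  ],
)

```text
clock: 3.52
eef_pos: [478.4, 99.1, 72.0]
eef_rot: [3.142, 0.0, -3.074]
wrist_force: [-0.8, 0.4, 3.3]
finger_gap: 50.5
finger_force: 5.0
```

Gripped; now lift and see whether it swings.

Request:
arm_command(
  newtons=4,
  plan=[
    [-1,0,0,-0.005,0],
    [-1,0,0,-0.01,0],
    [-1,0,0,-0.02,0],
    [-1,0,0,-0.03,0],
    [-1,0,0,-0.03,0],
    [-1,0,0,-0.02,0],
    [-1,0,0,0,0],
    [-1,0,0,0,0],
    [-1,0,0,0,0],
  ],
)

```text
clock: 4.65
eef_pos: [477.9, 99.0, 185.9]
eef_rot: [-3.141, -0.002, -3.074]
wrist_force: [-0.4, -1.3, -0.2]
finger_gap: 50.4
finger_force: 4.0
```

```bash
cat > tilt.py <<'E'
from h import *
import sys
np.set_printoptions(suppress=True,precision=2)
s=manip.read_state(); e=s["eef_pos"]; y=s["eef_rot"][2]; print(e,s["eef_rot"],s["clock"])
for n in sys.argv[2:]:
    c=cam(n); cv2.imwrite(f"pics/{sys.argv[1]}{n}.png",c["img"]); P=cloud(c)
    d=P-e; a=-(d[...,0]*np.cos(y)+d[...,1]*np.sin(y)); b=d[...,0]*np.sin(y)-d[...,1]*np.cos(y)
    m=(abs(b)<21)&(abs(a)<75)&(d[...,2]<60)&(d[...,2]>-80)&(P[...,2]>14); 
    A,Z=a[m],d[...,2][m]; print(n,m.sum(),"ahead rel TCP, z rel TCP")
    for lo in range(-80,60,6):
        k=(Z>=lo)&(Z<lo+6)
        if k.sum()>3: print(lo+3,k.sum(),np.percentile(A[k],[2,50,98]))
E
python3 tilt.py a wrist scene
```

```text
[477.94  99.   185.88] [-3.14 -0.   -3.07] 4.65
wrist 10084 ahead rel TCP, z rel TCP
-17 66 [-61.74 -61.7  -59.98]
-11 650 [-61.73 -58.01 -54.89]
-5 678 [-55.58 -52.   -48.46]
1 721 [-49.25 -46.22 -42.89]
7 782 [-43.62 -40.3  -36.57]
13 864 [-37.87 -34.21 -30.95]
19 934 [-31.82 -28.19 -24.72]
25 1046 [-25.69 -22.02  14.15]
31 1426 [-19.57 -15.28  13.56]
37 1624 [-13.64  -9.2    7.38]
43 1293 [-7.84 -4.23  1.49]
scene 214 ahead rel TCP, z rel TCP
-41 6 [-44.17 -37.57 -30.96]
-35 5 [-48.08 -46.71 -45.61]
-29 7 [-53.47 -52.19 -32.75]
-23 5 [-59.6  -59.04 -31.89]
-17 13 [-64.63 -60.28 -57.41]
-11 18 [-63.22 -56.11 -48.12]
-5 17 [-58.   -52.08 -47.21]
1 21 [-50.66 -44.   -34.98]
7 19 [-43.89 -37.67 -31.93]
13 19 [-37.9  -33.36 -28.22]
19 20 [-32.45 -27.19 -21.15]
25 18 [-29.26 -21.45 -15.15]
31 19 [-20.78 -13.75 -10.95]
37 19 [-15.41 -10.17  -3.78]
43 7 [-8.09 -3.4  -1.51]
```

No swing at 4 N. I'll loosen to 3 N.

Request:
arm_command(
  newtons=3,
  plan=[
    [-1,0,0,0,0],
    [-1,0,0,-0.01,0],
    [-1,0,0,0.01,0],
    [-1,0,0,0,0],
    [-1,0,0,0,0],
  ],
)

```text
clock: 5.38
eef_pos: [478.2, 99.1, 186.5]
eef_rot: [-3.142, -0.0, -3.074]
wrist_force: [0.5, -0.8, -1.5]
finger_gap: 50.9
finger_force: 3.0
```

```bash
python3 tilt.py b wrist
```

```text
[478.2   99.07 186.52] [-3.14 -0.   -3.07] 5.375
wrist 10064 ahead rel TCP, z rel TCP
-17 95 [-61.72 -61.67 -59.76]
-11 616 [-61.11 -57.96 -54.87]
-5 693 [-55.56 -51.98 -48.44]
1 728 [-49.45 -46.1  -42.86]
7 786 [-43.59 -39.95 -36.55]
13 844 [-37.81 -34.11 -30.6 ]
19 941 [-31.58 -28.15 -24.42]
25 1036 [-25.63 -21.98  14.15]
31 1423 [-19.48 -15.28  13.53]
37 1588 [-13.66  -9.22   7.4 ]
43 1314 [-7.94 -4.31  1.52]
```

It still doesn't turn in the pads. I can turn it by pushing its near lower corner against the back of the fixed rest, so I need the rest's back profile.

```bash
python3 - <<'E'
from h import *
np.set_printoptions(suppress=True,precision=1)
for n in("scene","top"):
    c=cam(n); P=cloud(c); cv2.imwrite(f"pics/r{n}.png",c["img"])
    m=(P[...,0]>380)&(P[...,0]<560)&(abs(P[...,1]-97)<60)&(P[...,2]>-3)&(P[...,2]<115)
    q=P[m]; print(n,len(q))
    for lo in range(4,112,8):
        k=q[(q[:,2]>=lo)&(q[:,2]<lo+8)]
        if len(k)>2: print(lo,len(k),k.min(0)[:2],np.median(k,0)[:2],k.max(0)[:2])
a=cv2.imread("pics/rscene.png")[130:250,190:330]; cv2.imwrite("pics/rc.png",cv2.resize(a,None,fx=5,fy=5,interpolation=cv2.INTER_CUBIC))
E
```

```text
scene 791
4 223 [382.7  46.3] [448.7 113.4] [524.  153.3]
12 20 [435.6  85.4] [492.5 104. ] [500.5 141. ]
20 20 [437.3  84.4] [466.8 104. ] [501.8 115.3]
28 34 [426.5  80.6] [448.2 101.9] [499.1 119.2]
36 46 [419.6  78.8] [455.2 102.4] [500.6 118.3]
44 24 [452.1  82.5] [464.4 102.7] [500.2 116.2]
52 30 [459.5  80.9] [473.2 107.7] [503.4 121.5]
60 24 [468.7  83.4] [480.1 107.4] [499.5 119.1]
68 23 [479.5  80.9] [486.  102.6] [500.5 118.1]
76 23 [483.4  84.3] [495.8 104. ] [504.3 123.4]
84 14 [495.   87.9] [501.5  98.8] [507.6 119.9]
top 76
4 4 [467.8  41.6] [473.2  62.8] [486.9 154.6]
```

View pics/rc.png

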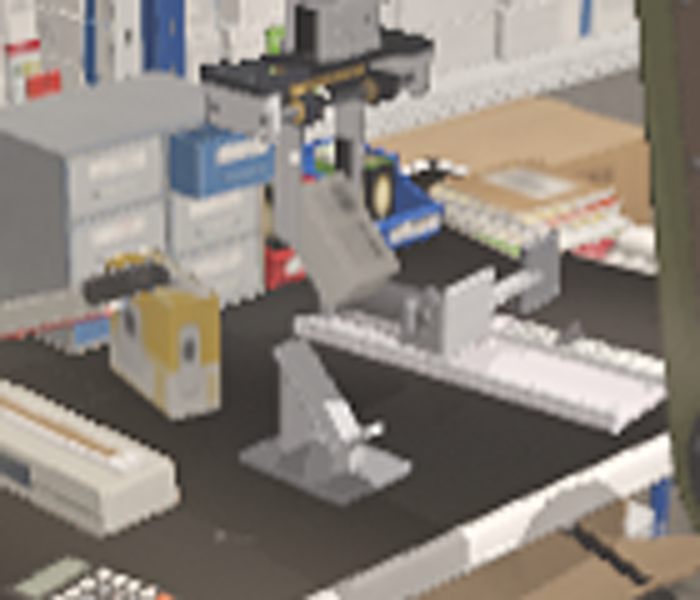

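The post's back is at x ≈ 502 and its top at z ≈ 90, with the yellow pack close behind. I'll turn the carton a quarter turn instead and push against the post's open right side (y ≈ 83).

Request:
arm_command(
  plan=[
    [-1,0,0,0,0.175],
    [-1,0,0,0,0.175],
    [-1,0,0,0,0.175],
    [-1,0,0,0,0.175],
    [-1,0,0,0,0.175],
    [-1,0,0,0,0.175],
    [-1,0,0,0,0.175],
    [-1,0,0,0,0.175],
    [-1,0,0,0,0.17],
    [-1,-0.03,0.002,0,0],
    [-1,-0.034,0.002,0,0],
    [-1,-0.03,0.002,0,0],
    [-1,0,0,0.03,0],
    [-1,0,0,0.03,0],
    [-1,0,0,0.03,0],
    [-1,0,0,0.028,0],
    [-1,0,0,0,0],
    [-1,0,0,0,0],
  ],
)

```text
clock: 7.78
eef_pos: [491.3, 5.7, 69.9]
eef_rot: [3.14, 0.0, 1.639]
wrist_force: [-0.1, -0.3, 0.4]
finger_gap: 50.9
finger_force: 3.0
```

```bash
python3 tilt.py c wrist
```

```text
[491.25   5.67  69.87] [3.14 0.   1.64] 7.775
wrist 10070 ahead rel TCP, z rel TCP
-17 108 [-60.88 -60.82 -59.55]
-11 637 [-60.24 -57.1  -53.97]
-5 653 [-54.17 -51.13 -47.6 ]
1 721 [-48.87 -45.34 -41.99]
7 807 [-42.8  -39.33 -35.73]
13 857 [-36.49 -33.27 -29.75]
19 917 [-30.68 -27.25 -23.58]
25 1032 [-24.9  -21.2   14.85]
31 1431 [-18.62 -14.42  14.32]
37 1584 [-12.84  -8.46   8.21]
43 1323 [-7.14 -3.48  2.36]
```

Request:
arm_command(
  plan=[
    [-1,0.005,0,0,0],
    [-1,0.005,0,0,0],
    [-1,0.005,0,0,0],
    [-1,0.005,0,0,0],
    [-1,0.005,0,0,0],
    [-1,0.005,0,0,0],
    [-1,0.004,0,0,0],
    [-1,0,0,0,0],
  ],
)

```text
clock: 8.82
eef_pos: [488.2, 40.1, 68.6]
eef_rot: [-3.141, -0.0, 1.639]
wrist_force: [0.0, -0.2, -0.2]
finger_gap: 50.3
finger_force: 3.0
```

```bash
python3 tilt.py d wrist
```

```text
[488.15  40.06  68.56] [-3.14 -0.    1.64] 8.825
wrist 11544 ahead rel TCP, z rel TCP
-23 8 [-42.91 -42.27 -41.57]
-17 518 [-73.76 -44.18 -37.63]
-11 900 [-73.55 -38.39 -33.86]
-5 983 [-73.36 -33.96 -29.65]
1 1103 [-73.73 -29.95 -25.6 ]
7 1164 [-73.78 -25.91 -21.41]
13 1317 [-73.7  -21.73 -16.99]
19 1450 [-73.99 -17.84 -12.75]
25 1025 [-71.74 -11.37  -8.33]
31 863 [-9.24 -6.56 -4.03]
37 918 [-4.87 -2.5  -0.07]
43 1037 [-0.97  1.61  4.31]
49 258 [2.69 4.03 4.98]
```

It is turning (about 35° left) but slipping a little. Pushing and rising together will make the wall friction help.

Request:
arm_command(
  plan=[
    [-1,0,0,-0.003,0],
    [-1,0.003,0,-0.004,0],
    [-1,0.003,0,-0.004,0],
    [-1,0.003,0,-0.004,0],
    [-1,0.003,0,-0.004,0],
    [-1,0.003,0,-0.004,0],
    [-1,0.003,0,-0.003,0],
    [-1,0,0,0,0],
  ],
)

```text
clock: 9.88
eef_pos: [487.2, 57.8, 95.0]
eef_rot: [3.141, -0.0, 1.639]
wrist_force: [-0.3, 0.4, -0.1]
finger_gap: 50.3
finger_force: 3.0
```

```bash
python3 tilt.py e wrist
```

```text
[487.21  57.82  94.97] [ 3.14 -0.    1.64] 9.875
wrist 9682 ahead rel TCP, z rel TCP
-47 14 [-51.92 -42.56 -31.27]
-41 323 [-59.41 -43.13 -26.2 ]
-35 347 [-58.82 -42.33 -25.93]
-29 531 [-58.36 -36.47 -22.63]
-23 639 [-58.65 -33.76 -20.84]
-17 747 [-58.28 -32.65 -18.84]
-11 778 [-58.41 -32.49 -17.12]
-5 835 [-58.56 -32.24 -15.28]
1 369 [-39.68 -14.44 -13.18]
7 400 [-13.71 -12.44 -11.2 ]
13 420 [-11.77 -10.56  -9.31]
19 463 [-10.03  -8.69  -7.38]
25 508 [-8.21 -6.77 -5.5 ]
31 561 [-6.22 -4.92 -3.66]
37 1153 [-4.31 29.07 35.61]
43 1058 [-2.9  -1.04  5.83]
49 536 [-1.12  0.95  4.43]
```

Request:
arm_command(
  plan=[
    [-1,0.002,0,-0.002,0],
    [-1,0.003,0,-0.002,0],
    [-1,0.003,0,-0.002,0],
    [-1,0.003,0,-0.002,0],
    [-1,0.002,0,-0.001,0],
    [-1,0,0,0,0],
  ],
)

```text
clock: 10.68
eef_pos: [486.3, 70.8, 103.8]
eef_rot: [3.141, -0.0, 1.639]
wrist_force: [-0.4, -0.5, -0.4]
finger_gap: 50.6
finger_force: 3.0
```

```bash
python3 tilt.py f wrist
```

```text
[486.28  70.76 103.84] [ 3.14 -0.    1.64] 10.675
wrist 8606 ahead rel TCP, z rel TCP
-77 4 [-43.38 -43.29 -43.26]
-71 8 [-43.34 -43.18 -42.94]
-59 6 [-43.26 -43.2  -43.17]
-53 159 [-46.4  -29.77 -13.35]
-47 297 [-46.3  -30.77 -13.37]
-41 328 [-45.77 -29.85 -13.52]
-35 426 [-46.08 -26.65 -11.34]
-29 499 [-46.08 -25.35 -10.6 ]
-23 559 [-45.98 -23.63 -10.  ]
-17 681 [-45.76 -22.89  -9.35]
-11 440 [-44.64 -15.17  -8.61]
-5 231 [-9.19 -8.47 -7.94]
1 249 [-8.52 -7.79 -7.18]
7 278 [-7.81 -7.15 -6.49]
13 301 [-7.09 -6.47 -5.78]
19 327 [-6.57 -5.81 -5.14]
25 371 [-5.79 -5.14 -4.41]
31 402 [-5.18 -4.47 -3.83]
37 423 [-4.7  -3.99 -3.16]
43 2563 [-3.98  3.05 33.2 ]
49 53 [-3.78 -1.54  2.34]
```

About 6° off upright now, inside the self-righting range. I'll carry it to the gauge with a firmer grip.

Request:
arm_command(
  newtons=8,
  plan=[
    [-1,-0.003,0,-0.005,0],
    [-1,-0.012,0,-0.018,0],
    [-1,-0.015,0,-0.023,0],
    [-1,0,0,0,-0.168],
    [-1,0,0,0,-0.168],
    [-1,0,0,0,-0.168],
    [-1,0,0,0,-0.168],
    [-1,0,0,0,-0.168],
    [-1,0,0,0,-0.168],
    [-1,0,0,0,-0.168],
    [-1,0,0,0,-0.168],
    [-1,0,0,0,-0.168],
    [-1,0,0,0,-0.167],
    [-1,0.004,-0.024,0,0],
    [-1,0.0045,-0.031,0,0],
    [-1,0.0045,-0.031,0,0],
    [-1,0.004,-0.031,0,0],
    [-1,0.004,-0.031,0,0],
    [-1,0.004,-0.024,0,0],
    [-1,0,0,0,0],
  ],
)

```text
clock: 13.22
eef_pos: [493.7, -134.3, 149.9]
eef_rot: [-3.142, 0.0, -2.968]
wrist_force: [-0.1, 1.0, -1.2]
finger_gap: 50.5
finger_force: 8.0
```

```bash
cat > gpose.py <<'E'
from h import *
import sys
np.set_printoptions(suppress=True,precision=1)
O=np.array([531.3,-126.5]); Y=0.176; B=np.array([[np.cos(Y),np.sin(Y)],[-np.sin(Y),np.cos(Y)]])
def G(p): return np.c_[(p[...,:2]-O).reshape(-1,2)@B.T,p[...,2].reshape(-1)]
if __name__=="__main__":
    s=manip.read_state(); print(s["eef_pos"],s["eef_rot"],s["clock"],"tcp in gauge",G(s["eef_pos"][None]))
    for n in sys.argv[2:]:
        c=cam(n); cv2.imwrite(f"pics/{sys.argv[1]}{n}.png",c["img"]); q=G(cloud(c))
        def pr(nm,m):
            k=q[m]; print(n,nm,len(k), (np.percentile(k,[3,50,97],axis=0) if len(k)>5 else ''))
        x,y,z=q.T
        pr("tab",(y<-95)&(y>-142)&(z>71)&(z<82)&(abs(x)<140)); pr("plate top",(abs(y)<33)&(z>70)&(z<79)&(x>-14)&(x<14))
        pr("carton top",(abs(y)<24)&(z>86)&(z<103)&(x<0)&(x>-130))
        pr("marker",(abs(y+64)<8)&(z>19)&(z<31)&(x<-25)&(x>-150))
        pr("rear rail/yaw",(y>41)&(y<60)&(z>12)&(z<20)&(x<-40)&(x>-160))
E
python3 gpose.py g wrist top; python3 tilt.py g wrist
```

```text
[ 493.7 -134.3  149.9] [-3.1  0.  -3. ] 13.225 tcp in gauge [[-38.4  -1.1 149.9]]
wrist tab 43 [[   0.7 -139.2   71.1]
 [   1.2 -116.5   72. ]
 [   1.7  -96.    72.8]]
wrist plate top 0 
wrist carton top 0 
wrist marker 209 [[-66.7 -71.6  19.2]
 [-60.1 -63.9  20.5]
 [-52.3 -56.5  26.9]]
wrist rear rail/yaw 178 [[-155.8   41.1   13.8]
 [-104.7   41.8   15.3]
 [ -46.1   42.7   16.7]]
top tab 0 
top plate top 4 
top carton top 0 
top marker 0 
top rear rail/yaw 0 
[ 493.76 -132.83  149.86] [ 3.14  0.   -2.97] 13.325
wrist 6060 ahead rel TCP, z rel TCP
-35 127 [-12.96 -12.6  -11.99]
-29 167 [-12.53 -12.   -11.31]
-23 179 [-11.83 -11.33 -10.66]
-17 191 [-11.18 -10.64 -10.02]
-11 207 [-10.55  -9.93  -9.32]
-5 226 [-9.85 -9.32 -8.66]
1 256 [-9.24 -8.6  -7.98]
7 271 [-8.54 -7.94 -7.39]
13 301 [-7.93 -7.24 -6.57]
19 339 [-7.38 -6.58 -5.85]
25 368 [-6.61 -5.91 -5.09]
31 397 [-5.97 -5.28 -4.57]
37 417 [-5.56 -4.78 -4.02]
43 2572 [-4.8   2.26 32.49]
49 42 [-4.19 -1.83  1.72]
```

Gauge frame confirmed (marker at gauge x ≈ -59.5). I'll lower onto the track.

Request:
arm_command(
  newtons=4,
  plan=[
    [-1,0,0,0.02,0],
    [-1,0,0,0.025,0],
    [-1,0,0,0.025,0],
    [-1,0,0,0.016,0],
    [-1,0,0,0.007,0],
    [-1,0,0,0.003,0],
    [-1,0,0,0.002,0],
    [-1,0,0,0,0],
    [-1,0,0,0,0],
  ],
)

```text
clock: 14.5
eef_pos: [494.1, -133.2, 52.3]
eef_rot: [-3.141, 0.001, -2.965]
wrist_force: [-0.4, 0.9, 4.8]
finger_gap: 50.4
finger_force: 4.0
```

```bash
python3 tilt.py i wrist
```

```text
[ 494.12 -133.16   52.27] [-3.14  0.   -2.97] 14.5
wrist 6341 ahead rel TCP, z rel TCP
-35 118 [-12.98 -12.62 -12.01]
-29 169 [-12.59 -12.04 -11.3 ]
-23 174 [-11.98 -11.4  -10.73]
-17 188 [-11.27 -10.81 -10.18]
-11 227 [-10.69 -10.11  74.44]
-5 231 [-10.19  -9.55  -8.88]
1 250 [-9.5  -8.87 -8.13]
7 414 [-8.82 -8.   66.58]
13 303 [-8.33 -7.69 -7.01]
19 332 [-7.64 -7.   -6.31]
25 356 [-7.12 -6.39 -5.76]
31 399 [-6.48 -5.76 -5.04]
37 411 [-6.07 -5.25 -4.44]
43 2570 [-5.38  2.48 32.6 ]
49 199 [-4.94 -2.5   2.7 ]
```

Request:
arm_command(
  newtons=3,
  plan=[
    [-1,0,0,0.002,0],
    [-1,0,0,0.001,0],
    [-1,0,0,0,0],
    [0.1,0,0,0,0],
    [0.16,0,0,0,0],
    [0.3,0,0,0,0],
    [0.5,0,0,0,0],
    [0.5,0,0,0,0],
  ],
)

```text
clock: 15.55
eef_pos: [493.8, -133.1, 48.7]
eef_rot: [-3.142, -0.0, -2.965]
wrist_force: [-0.1, 0.2, -0.4]
finger_gap: 70.1
finger_force: 0.0
```

```bash
python3 tilt.py j wrist; python3 gpose.py j wrist
```

```text
[ 493.83 -133.1    48.75] [-3.14 -0.   -2.97] 15.55
wrist 6669 ahead rel TCP, z rel TCP
-35 47 [-13.35 -12.94 -12.71]
-29 114 [-13.28 -12.98 -12.67]
-23 118 [-13.32 -13.01 -12.68]
-17 139 [-13.28 -13.04 -12.71]
-11 190 [-13.44 -12.95  74.59]
-5 170 [-13.34 -13.02 -12.68]
1 172 [-13.44 -13.   -12.52]
7 329 [-13.4  -12.88  66.64]
13 274 [-13.45 -13.    64.31]
19 240 [-13.46 -13.06 -12.63]
25 1001 [-13.34  40.92  46.22]
31 292 [-13.54 -13.05 -12.63]
37 332 [-13.53 -13.09 -12.56]
43 1889 [-13.36  -6.2   23.83]
49 1362 [-12.64  -4.05  22.97]
[ 493.8 -133.1   48.8] [-3.1  0.  -3. ] 15.6 tcp in gauge [[-38.    0.1  48.8]]
wrist tab 0 
wrist plate top 1199 [[  0.9 -31.2  72.2]
 [  4.   -0.3  73.5]
 [  8.2  31.1  74.9]]
wrist carton top 3886 [[-51.4 -22.4  87.8]
 [-43.6  -0.1  94.6]
 [-14.9  22.6  95.7]]
wrist marker 452 [[-66.9 -71.5  19.3]
 [-60.2 -63.8  20.4]
 [-51.9 -56.5  27.1]]
wrist rear rail/yaw 408 [[-156.    41.    14. ]
 [-104.7   41.9   15.4]
 [ -45.1   43.    16.6]]
```

The carton stands upright at gauge x ≈ -32, y ≈ 0. Next, retreat and go behind the tab.

Request:
arm_command(
  newtons=20,
  plan=[
    [0.6,0,0,0,0],
    [0.6,0,0,-0.015,0],
    [0.6,0,0,-0.03,0],
    [0.6,0,0,-0.03,0],
    [0.6,0,0,-0.03,0],
    [-1,-0.014,-0.025,0,0],
    [-1,-0.014,-0.025,0,0],
    [-1,-0.014,-0.025,0,0],
    [-1,-0.014,-0.025,0,0],
    [-1,-0.014,-0.022,0,0],
    [-1,0,0,0,0],
    [-1,0,0,0,0],
  ],
)

```text
clock: 17.15
eef_pos: [583.8, -240.5, 154.3]
eef_rot: [3.142, 0.0, -2.965]
wrist_force: [0.1, 0.8, 1.1]
finger_gap: 8.6
finger_force: 0.0
```

```bash
python3 gpose.py k wrist top; cp pics/kwrist.png pics/k.png
```

```text
[ 583.8 -240.5  154.3] [ 3.1  0.  -3. ] 17.15 tcp in gauge [[  31.7 -121.5  154.3]]
wrist tab 619 [[   1.4 -140.4   72.4]
 [   5.9 -118.9   77.3]
 [  11.1  -96.5   78.9]]
wrist plate top 616 [[  0.9 -30.9  71.6]
 [  4.5  -1.   73.2]
 [  8.5  30.5  74.7]]
wrist carton top 2582 [[-49.8 -22.9  93.2]
 [-32.4  -0.4  94.5]
 [-14.3  22.5  95.8]]
wrist marker 205 [[-67.2 -71.6  19.3]
 [-59.5 -64.2  20.2]
 [-52.9 -56.8  27. ]]
wrist rear rail/yaw 119 [[-155.2   41.    13.7]
 [-107.    41.8   15. ]
 [ -59.7   43.    16.3]]
top tab 0 
top plate top 52 [[  0.6 -29.1  70.8]
 [  4.    0.6  73.4]
 [  7.6  30.1  77.6]]
top carton top 204 [[-51.5 -21.6  90.1]
 [-33.5   0.5  95.2]
 [-15.   23.1  98.6]]
top marker 0 
top rear rail/yaw 34 [[-156.8   41.    12.4]
 [-117.4   42.4   15.3]
 [ -58.2   44.8   17.9]]
```

View pics/k.png

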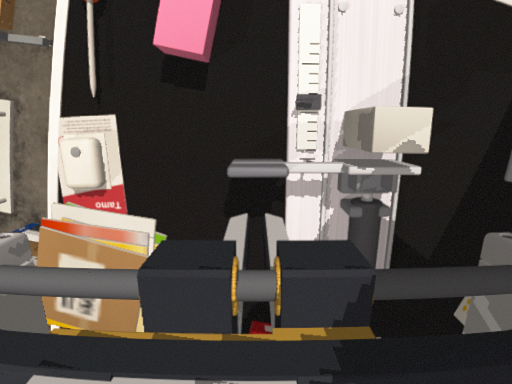

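The wrist view shows the carton standing in front of the plate at (388,130), the tab at (258,168), the marker at (308,101) and the fingers behind the tab. I'll descend and pull most of the way.

Request:
arm_command(
  plan=[
    [-1,0,0,0.03,0],
    [-1,0,0,0.04,0],
    [-1,0,0,0.036,0],
    [-1,0,0,0.01,0],
    [-1,0.004,0,0,0],
    [-1,0.004,0,0,0],
    [-1,0.003,0,0,0],
    [-1,0.003,0,0,0],
    [-1,0.003,0,0,0],
    [-1,0.004,0,0,0],
    [-1,0.005,0,0,0],
    [-1,0.005,0,0,0],
    [-1,0.005,0,0,0],
    [-1,0.005,0,0,0],
    [-1,0.005,0,0,0],
    [-1,0.004,0,0,0],
    [-1,0.003,0,0,0],
    [-1,0.002,0,0,0],
    [-1,0,0,0,0],
  ],
)

```text
clock: 19.62
eef_pos: [530.4, -250.8, 38.3]
eef_rot: [-3.141, 0.001, -2.965]
wrist_force: [6.2, -0.8, 3.9]
finger_gap: 0.3
finger_force: 3.0
```

```bash
python3 gpose.py l wrist top
```

```text
[ 530.4 -250.8   38.3] [-3.1  0.  -3. ] 19.625 tcp in gauge [[ -22.6 -122.2   38.3]]
wrist tab 2133 [[ -43.5 -140.3   72.3]
 [ -39.2 -119.3   77.3]
 [ -33.   -96.6   80.2]]
wrist plate top 0 
wrist carton top 3484 [[-81.3 -23.8  90. ]
 [-62.7 -13.9  94.4]
 [-45.4  -1.7  95.6]]
wrist marker 508 [[-67.4 -71.5  19.2]
 [-60.2 -64.4  20.2]
 [-45.4 -56.4  28.3]]
wrist rear rail/yaw 193 [[-157.7   41.    14.1]
 [-122.7   41.7   15.1]
 [ -84.8   43.1   16.2]]
top tab 0 
top plate top 0 
top carton top 205 [[-81.6 -21.9  91.3]
 [-63.6   0.4  95.1]
 [-45.3  22.6  98.5]]
top marker 22 [[-68.1 -70.5  19.2]
 [-60.6 -63.6  21.2]
 [-53.9 -57.4  25.8]]
top rear rail/yaw 33 [[-156.8   41.1   12.2]
 [-119.3   42.2   15.3]
 [ -44.8   44.5   18.8]]
```

Request:
arm_command(
  plan=[
    [-1,0.003,0,0,0],
    [-1,0.004,0,0,0],
    [-1,0.004,0,0,0],
    [-1,0.003,0,0,0],
    [-1,0.0015,0,0,0],
    [-1,0,0,0,0],
    [-1,0,0,0,0],
  ],
)

```text
clock: 20.6
eef_pos: [515.3, -253.5, 38.3]
eef_rot: [-3.141, 0.002, -2.965]
wrist_force: [7.2, 0.1, 3.7]
finger_gap: 0.8
finger_force: 3.4
```

```bash
python3 gpose.py m wrist top; python3 - <<'E'
import cv2
a=cv2.imread("pics/mwrist.png")[60:260,240:460]; cv2.imwrite("pics/mc.png",cv2.resize(a,None,fx=3,fy=3,interpolation=cv2.INTER_CUBIC))
E
```

```text
[ 515.3 -253.5   38.3] [-3.1  0.  -3. ] 20.6 tcp in gauge [[ -37.9 -122.3   38.3]]
wrist tab 2117 [[ -58.8 -140.4   72.3]
 [ -54.5 -119.3   77.3]
 [ -48.3  -96.6   80.2]]
wrist plate top 0 
wrist carton top 3467 [[-96.6 -23.8  91.1]
 [-77.9 -14.   94.5]
 [-60.7  -1.9  95.7]]
wrist marker 396 [[-67.3 -71.6  19.1]
 [-61.2 -65.3  20.4]
 [-54.3 -56.4  27.8]]
wrist rear rail/yaw 161 [[-157.8   41.    13.7]
 [-128.5   41.7   15.1]
 [ -99.3   43.2   16.3]]
top tab 0 
top plate top 0 
top carton top 204 [[-97.  -21.7  92.2]
 [-78.9   0.3  95.5]
 [-60.8  22.6  98.6]]
top marker 8 [[-67.8 -70.2  19.8]
 [-65.4 -62.2  20.7]
 [-58.1 -58.2  21.5]]
top rear rail/yaw 29 [[-154.6   41.1   12.6]
 [-118.7   42.2   15.2]
 [ -44.6   44.4   18.6]]
```

View pics/mc.png

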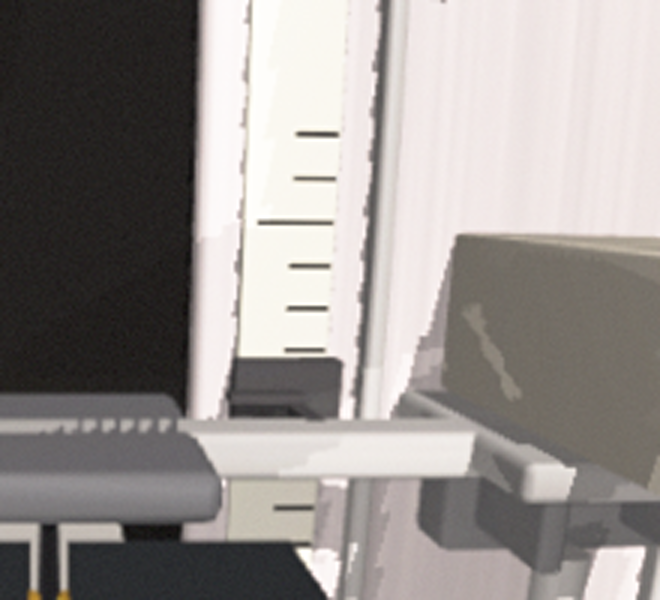

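The view shows the cross arm over the marker saddle at crop (285,385), and the carton square in front of the plate. The slide is at about 60 mm, matching the marker at about 60 mm. Hold, then ease home.

Request:
arm_command(
  plan=[
    [-1,0,0,0,0],
    [-1,0,0,0,0],
    [-1,0,0,0,0],
    [-1,0,0,0,0],
    [-1,0,0,0,0],
    [-1,0,0,0,0],
    [-1,-0.002,0,0,0],
    [-1,-0.004,0,0,0],
    [-1,-0.005,0,0,0],
    [-1,-0.005,0,0,0],
    [-1,-0.005,0,0,0],
    [-1,-0.005,0,0,0],
    [-1,-0.005,0,0,0],
    [-1,-0.005,0,0,0],
    [-1,-0.005,0,0,0],
    [-1,-0.005,0,0,0],
    [-1,-0.004,0,0,0],
    [-1,-0.003,0,0,0],
    [-1,0,0,0,0],
  ],
)

```text
clock: 23.08
eef_pos: [567.0, -243.9, 37.6]
eef_rot: [3.142, 0.0, -2.965]
wrist_force: [4.7, -0.4, 1.8]
finger_gap: 0.4
finger_force: 2.3
```

Request:
arm_command(
  plan=[
    [-1,-0.003,0,0,0],
    [-1,-0.003,0,0,0],
    [-1,-0.003,0,0,0],
    [-1,-0.003,0,0,0],
    [-1,-0.004,0,0,0],
    [-1,0,0,-0.01,0],
    [-1,0,0,-0.03,0],
    [-1,0,0,-0.04,0],
    [-1,0,0,-0.04,0],
    [-1,0,0,0,0],
    [-1,0,0,0,0],
  ],
)

```text
clock: 24.45
eef_pos: [582.3, -241.1, 157.4]
eef_rot: [3.141, -0.001, -2.965]
wrist_force: [0.1, -0.0, -0.3]
finger_gap: 0.5
finger_force: 0.0
```

```bash
python3 gpose.py n wrist top
```

```text
[ 582.3 -241.1  157.4] [ 3.1 -0.  -3. ] 24.45 tcp in gauge [[  30.2 -121.7  157.4]]
wrist tab 587 [[   1.4 -140.9   72.2]
 [   5.9 -118.3   77.2]
 [  10.9  -96.4   78.8]]
wrist plate top 607 [[  0.7 -31.2  71.3]
 [  4.4  -1.   73.2]
 [  8.3  30.4  74.7]]
wrist carton top 2797 [[-95.9 -22.7  92.7]
 [-77.9  -0.4  94.4]
 [-59.5  22.5  95.8]]
wrist marker 202 [[-67.1 -71.3  19.1]
 [-59.5 -63.7  20.2]
 [-52.7 -56.4  26.8]]
wrist rear rail/yaw 67 [[-158.2   41.1   13.7]
 [-129.8   41.7   15. ]
 [ -41.6   43.    16.4]]
top tab 0 
top plate top 55 [[ -0.  -30.4  70.9]
 [  3.9  -0.9  74.5]
 [  7.9  28.3  78. ]]
top carton top 149 [[-96.  -18.5  92.2]
 [-73.9   6.7  94.9]
 [-60.4  22.9  98.7]]
top marker 0 
top rear rail/yaw 31 [[-156.8   41.1   13.1]
 [-122.4   42.6   15.9]
 [ -44.8   44.9   19.1]]
```

The slide is home. The carton is upright with its centre at gauge x ≈ -78, about 18–19 mm in front of the marker, so I'm handing in.

```bash
python3 -c "
from cell import ticket
print(ticket.sign_off())"
```

```text
the job is handed in; nothing more can be done
None
```

The job is handed in at about 24.5 s on the clock: the carton stands upright on the track with its back about 1 mm from the marked line, the slide was pulled to the marker, held and eased home, and the marker reads unmoved; I did not re-measure the bystanders, and no verdict was returned.

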